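# Nip a cord end in the bench press at a bead-jewellery stall

## Robot

A 6-joint arm with a two-finger parallel gripper is mounted at the origin on the work surface. World frame = base frame: x ahead of the robot, y to its left, z up, the work surface at z = 0. Lengths are in m, angles in rad, forces in N, time in s.
With the tool pointing down it reaches from about 0.375 to 0.825 m from the base axis. Payload 5.5 kg.
Tool frame: the origin (TCP) lies at the very end of the fingers, on their centre line; the grasp point (between the pads) lies behind it (ctrl.grasp_offset is the z of the grasp point in the tool frame, in m); z points along the fingers, y is the line along which they close (so a half turn about z gives the same grasp; the last joint's range is limited). The gripper opens to 85 mm and grips with 20 to 120 N. Pads are 22 mm wide; open, the fingers measure 114 mm over their backs; the gripper's body (76 mm by 85 mm) begins 54 mm behind the grasp point. The pads swing forward as they close: fully open they stand 13 mm farther back than shut.
Start: joints at [1.233, 0.314, -0.047, 1.21, 0, 1.571], TCP at [0.199, 0.566, 0.231] pointing down, gripper open.
Joint ranges: [-2.67, 2.67], [-0.69, 1.73], [-1.03, 1.25], [-2.08, 2.16], [-1.42, 1.45], [-3.14, 3.14]. Speed limits (rad/s): [2.39, 2.39, 3.01, 3.14, 3.14, 3.14].

## Interface

Orientations are given as a 3x3 rotation matrix whose columns are the frame's x, y, z axes.
In Python, from station import sense, capture, ctrl gives the robot as it stands. The module is installed in compiled form; this text tells all that it offers.
- The arm moves only by the tool step_arm, never from a script. Its argument "steps" is a list of rows, each a list of 3 entries, a list of its own where there are three numbers: the finger opening in m, from 0 to 0.0854, then the shift along the tool's x, y, z in m, then the turn, a rotation vector about the tool's x, y, z in rad. In form: [[gripper, [dx, dy, dz], [wx, wy, wz]], ...]. A call has exactly 5 rows; each row shifts and turns the commanded pose from where the row before left it, along the tool's axes as they then stand; what a row does not reach is not made up. A row lasts 1/12 s, in which the tool goes at most 41.7 mm and 7.16 degrees, less where a joint would pass 70% of its speed; a pose out of reach is approached as far as the arm can. A call is refused whole if a number of a shift passes 0.0417 or a number of a turn 0.125, either way. A call with a gripper value outside its range is refused whole. The fingers move at their own pace and stop on an object; "newtons" is the grip in N (left out, the last holds). Time passes only in rows, so rows that do not move let the fingers close, or fill a call up. It gives the time, the measured TCP pose, the force, the opening and the grip force at its end, in the units of the state.
- sense(): the state, without advancing time (a new reading comes with each control period).
- capture(name): name is "scene" or "top" or "wrist"; returns a dict with "pixels" (384x512x3 uint8, red, green, blue), "intrinsics" (3x3 intrinsics, pixels), "camera_from_world" (4x4, takes a point from world to camera coordinates). Camera axes: x right, y down, z forward; pixel columns grow to the right and rows downward; lengths in m; the calibration is good to about 2 mm. A picture is of the moment at which its call begins. There is no depth.
- ctrl.finish_job(): hands the job in; it is judged then, once.
The state is a dict: "clock": time; "joints": joint angles; "dq": joint speeds; "effort": joint torques, N m; "ee_pos": TCP position; "eef_rot": TCP orientation; "force": force on the tool from outside, world axes, zero at the start; "torque": the same for the moment, N m; "finger_gap": finger opening in m; "grasp_force": force on a finger pad.
Only numpy, scipy, OpenCV 4.12 (cv2) and the standard library are available. Lean on these libraries where they do the work, as an engineer would, in place of code of your own. Each camera call takes 0.05 s, during which the arm holds its last target. There are 200 camera calls.

## Task

Get the big brass cord end ready for threading in the blue bench press: first slide the die slide out by its black upright grip, all the way to its end stop, so that the brass nest lies under the ram. Then push the red lever down exactly four clicks, counted by feel from its rest (a fifth would crush the cord end), so that the cord end is lightly nipped, and finish while still holding the lever handle there: it springs back up if let go. Leave the jars, the cork pot, the bangles, the sandals and the pliers where they are.

Things in the scene. Friction and masses are not known exactly. Their poses are not given: they have to be found in the camera images.
- press: Blue bench press on a wooden board (260 x 150 x 18 mm), fixed to the table. Origin: on the table under the ram's axis. Its x axis points from the ram to the column at its back (the lever points along -x), y along the die slide towards its grip, z up. In this frame, mm: board x -110 to 150, y -75 to 75; column and head x -22 to 104, y -22 to 22, up to z 210; lever and sector within y -54 to -22.
- lever: The whole lever of the press: steel toothed sector, hub and 18 mm high bar, with the red handle at its end. Origin: on its axle (165 mm above the table), on the lever's mid-plane; in the press frame x 22, y -38, z 165 mm. It turns about the press's y axis through this point.
- handle_mid (a point): Middle of the red round lever handle with black ribs, 28 mm in diameter, 118 to 226 mm from the axle. This point lies on the handle's axis, 165 mm from the axle. At rest the handle slopes up by 0.42 rad (middle 232 mm high, 151 mm level distance from the axle), at the fourth click down by 0.10 rad (middle 149 mm high). Free to be pushed down from above.
- press_lever (a joint): Lever angle, rad: 0 at its upper rest, grows as the handle goes down, stop at 0.80. Clicks (the pawl drops into a notch) at 0.13, 0.26, 0.39, 0.52 (the fourth) and 0.65; at rest the pawl already lies in a notch. Tooth crests half-way between (0.455 before the fourth notch, 0.585 after it). The ratchet only counts, it does not lock: a spring lifts the lever back up when let go.
- pawl_tip (a point): Tip of the pawl that rides on the lever's rounded teeth, beside the head, 217 mm above the table. What a hand feels when pushing straight down on the handle 158 mm (level distance) from the axle: 20 mm of travel per click; 11 to 16 N to leave a notch, falling over the tooth to 5 to 7 N, then a firm rise of 5 N and more within a few mm where the pawl drops into the next notch: that is a click.
- die_slide (a joint): Position of the die slide, m: 0 pushed fully in, 0.040 pulled fully out to its end stop (brass nest with the big cord end under the ram). Grows as the slide moves along the press's +y axis. It starts between 0 and 0.016, needs about 3 N to slide, and stays where it is left.
- slide_grip (a point): Middle of the upright black grip of the die slide (yellow band near its top), 88 mm above the table. The grip is 22 mm wide along the press's x, 14 mm thick along its y, and stands free from 58 to 104 mm above the table on the slide's 36 mm wide steel bar. Take it from above, across its 22 mm. At slide position 0 it lies 100 mm from the ram's axis along the press's +y.
- jar_red: Jar of red beads with an aluminium lid, 64 mm in diameter, 76 mm tall, origin under its centre. Bystander.
- jar_turquoise: Jar of turquoise beads with an aluminium lid, 64 mm in diameter, 76 mm tall, origin under its centre. Bystander.
- cork_pot: Round lidded cork pot, 74 mm in diameter, 50 mm tall, origin under its centre; stands in front of the press board. Bystander.
- bangle_sun: Red, orange and yellow beaded bangle lying flat, 74 mm across, 14 mm high, origin under its centre. Bystander.
- bangle_sea: Blue, turquoise and green beaded bangle lying flat, 74 mm across, 14 mm high, origin under its centre. Bystander.
- sandal_a: Cork wedge sandal with a red band and flower, about 240 x 92 x 125 mm, origin under its centre. Bystander.
- sandal_b: Cork wedge sandal with a blue band and flower, about 240 x 92 x 125 mm, origin under its centre. Bystander.
- pliers: Pliers with red handles lying flat beside the press board, 155 mm long, 14 mm high, origin under the pivot. Bystander.

How it is judged:
On the way, in this order (a step that is already met when the one before it is completed fails the run):
1. the die slide is pulled out to its end stop, with the lever still at rest (value of joint die_slide above 0.038 m and value of joint press_lever below 0.06 rad), for 0.2 s.
2. the lever is pushed down four clicks by its handle and held (value of joint press_lever between 0.48 and 0.58 rad and contact force between any of the fingers, the arm and lever above 1 N), for 0.3 s.
At the end, for the whole second after the job is handed in: The die slide is out at its end stop (within 2 mm); the robot still holds the lever handle (more than 1 N) at the fourth click, between the crests before and after that notch (lever angle 0.48 to 0.58 rad), and the lever is still (all of step 2 and value of joint die_slide above 0.038 m and velocity of joint press_lever between -0.1 and 0.1 rad/s); the arm keeps its last pose, push and grip.
It fails at once if the lever goes over the crest towards a fifth click and crushes the cord end (value of joint press_lever above 0.62 rad).
It fails at once if the lever is advanced while the die slide is not at its end stop (value of joint press_lever above 0.15 rad and value of joint die_slide below 0.037 m).
It fails at once if a jar, the cork pot, a bangle, a sandal or the pliers is moved by more than 25 mm (distance of any of jar_red, jar_turquoise, cork_pot, bangle_sun, bangle_sea, sandal_a, sandal_b, pliers from where it was at the start of the episode above 0.025 m).
It also fails if it takes over 67 s, if anything falls off the work surface, if the arm or the gripper's body presses on something with over 40 N, if the wrist force passes 120 N, or if a joint passes its speed limit or range.

## Working session

There is one attempt and no reset: what is moved stays moved. The work goes in short steps, Python scripts to look and compute and a tool call to move; the robot and the scene stay as the last step left them, time stands still between calls to the robot, and variables do not carry over. Pictures are saved under pics/ and viewed, at most 10 in all, crops included, and the job is handed in when it is done.

Besides the shell and the picture viewer there is one more tool, called as name(argument=value, ...) on one line, values as JSON. step_arm: Moves the arm, as the interface text tells. Its arguments: {"type":"object","properties":{"steps":{"type":"array"},"newtons":{"type":"number"}},"required":["steps"]}

```bash
mkdir -p pics
python3 - <<'E'
from station import sense,capture,ctrl
import cv2,numpy as np,pickle
d={}
for n in("scene","top"):
    c=capture(n);d[n]=c
    cv2.imwrite(f"pics/{n}.png",cv2.resize(c["pixels"][:,:,::-1],(800,600),interpolation=cv2.INTER_CUBIC))
pickle.dump(d,open("d.pkl","wb"))
s=sense();print({k:np.round(v,3).tolist() for k,v in s.items()},ctrl.grasp_offset)
E
```

```text
{'clock': 0.1, 'joints': [1.233, 0.314, -0.048, 1.21, -0.0, 1.571], 'dq': [0.001, -0.004, 0.002, -0.0, -0.001, -0.001], 'effort': [-0.0, -54.077, 34.054, 0.011, 0.0, 0.0], 'ee_pos': [0.199, 0.566, 0.231], 'eef_rot': [[-0.943, 0.331, -0.0], [0.331, 0.943, -0.001], [-0.0, -0.001, -1.0]], 'force': [-0.808, -0.758, -0.884], 'torque': [-0.036, -0.017, -0.044], 'grasp_force': 0.0, 'finger_gap': 0.085} -0.0187
```

View pics/scene.png

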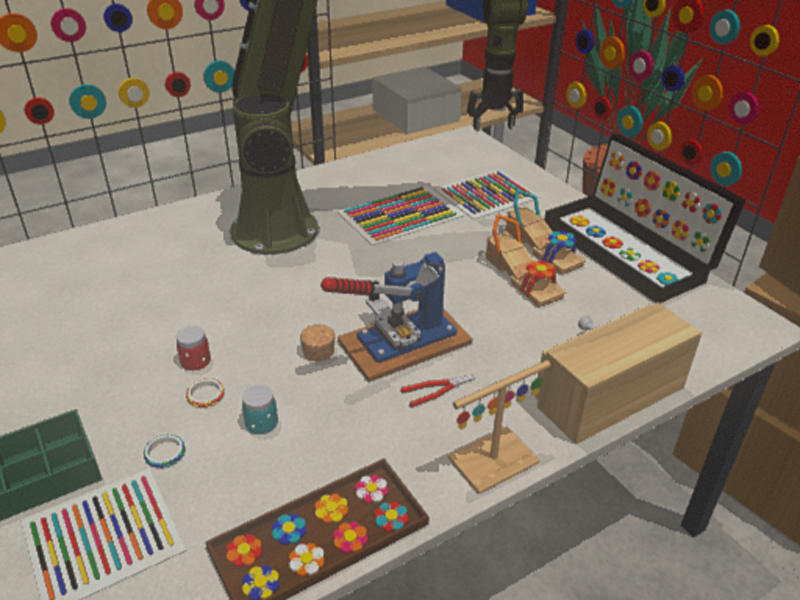

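View pics/top.png

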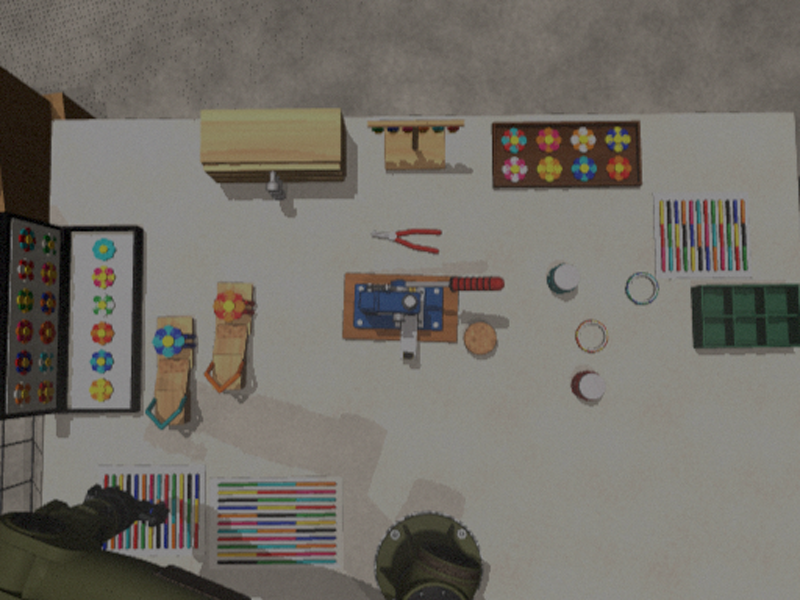

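The press stands straight ahead of the robot. In the top view its board covers about (345–458, 272–342), the lever points right (world −y) and the slide grip sits near (408, 350), towards the robot. I'll crop in for exact pixels.

Run:
```python
import cv2,numpy as np,pickle
d=pickle.load(open("d.pkl","rb"))
a=d["top"]["pixels"][165:240,210:335,::-1]
b=d["scene"]["pixels"][155:245,185:305,::-1]
a=cv2.resize(a,None,fx=6,fy=6,interpolation=cv2.INTER_CUBIC)
cv2.imwrite("pics/tc.png",cv2.convertScaleAbs(a,alpha=1.4))
cv2.imwrite("pics/sc.png",cv2.resize(b,None,fx=6,fy=6,interpolation=cv2.INTER_CUBIC))
for n in d: print(n,np.round(d[n]["intrinsics"],1).tolist(),np.round(d[n]["camera_from_world"],3).tolist())
```

```text
scene [[478.5, 0.0, 259.5], [0.0, 478.5, 188.7], [0.0, 0.0, 1.0]] [[0.529, 0.848, 0.014, -0.359], [0.517, -0.309, -0.798, -0.177], [-0.673, 0.43, -0.602, 2.026], [0.0, 0.0, 0.0, 1.0]]
top [[496.8, 0.0, 258.4], [0.0, 496.8, 187.9], [0.0, 0.0, 1.0]] [[-0.012, -1.0, -0.001, 0.054], [-0.997, 0.012, -0.082, 0.61], [0.082, 0.0, -0.997, 1.732], [0.0, 0.0, 0.0, 1.0]]
```

View pics/tc.png

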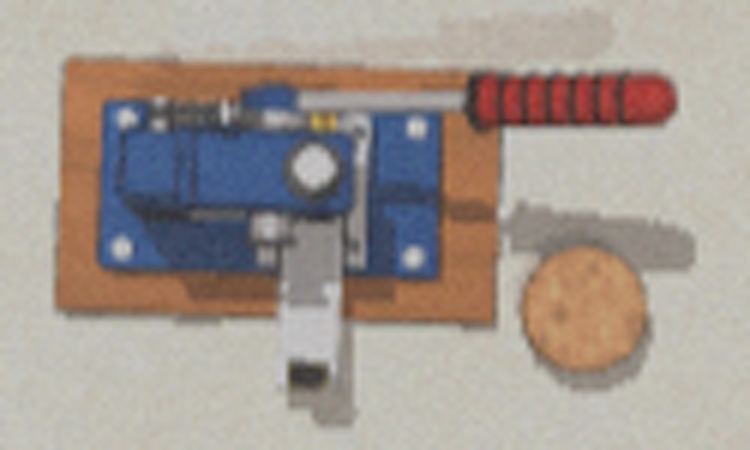

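View pics/sc.png

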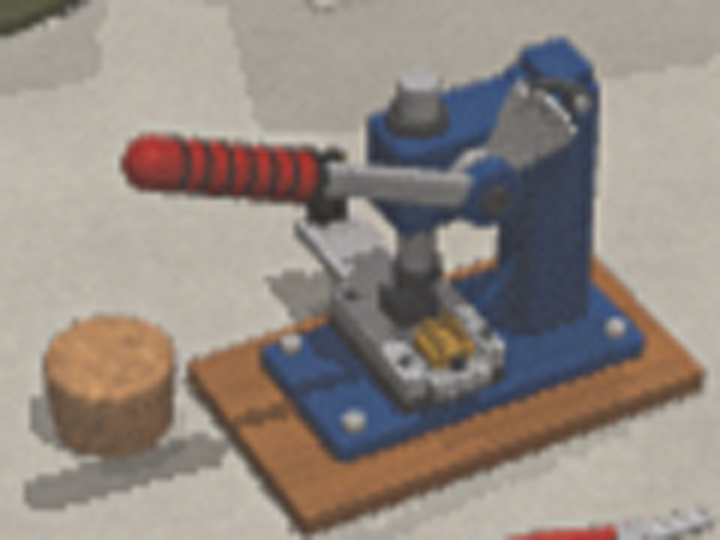

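Top crop: board corners are near (66,58), (502,72), (496,327) and (56,311); the grip top is at (309,375); the handle runs from (470,100) to (677,99). Scene crop: board corners are near (190,365), (308,533) and (705,375); the handle tip is at (122,160). I'll fit the press pose (x, y, yaw) and the slide position to these.

```bash
cat > h.py <<'E'
import numpy as np
from scipy.optimize import least_squares
def proj(c,p):
    p=c["camera_from_world"]@np.r_[p,1]; q=c["intrinsics"]@p[:3]; return q[:2]/q[2]
def ray(c,uv,z):
    T=c["camera_from_world"];R,t=T[:3,:3],T[:3,3]
    o=-R.T@t; v=R.T@np.linalg.inv(c["intrinsics"])@np.r_[uv,1]
    return o+v*(z-o[2])/v[2]
def W(P,p):
    x,y,a=P[:3];c,s=np.cos(a),np.sin(a)
    return np.array([x+c*p[0]-s*p[1],y+s*p[0]+c*p[1],p[2]])
E
python3 - <<'E'
from h import *
import pickle
d=pickle.load(open("d.pkl","rb"))
T=lambda x,y:np.array([(x+.5)/6-.5+210,(y+.5)/6-.5+165])
S=lambda x,y:np.array([(x+.5)/6-.5+185,(y+.5)/6-.5+155])
h=lambda r:[.022-r*np.cos(.42),-.038,.165+r*np.sin(.42)]
obs=[("top",T(66,58),[.15,-.075,.018]),("top",T(502,72),[-.11,-.075,.018]),("top",T(496,323),[-.11,.075,.018]),("top",T(56,308),[.15,.075,.018]),
("top",T(677,99),h(.226)),("top",T(470,99),h(.118)),
("scene",S(190,365),[-.11,.075,.018]),("scene",S(308,525),[-.11,-.075,.018]),("scene",S(705,372),[.15,-.075,.018]),("scene",S(124,162),h(.226)),("scene",S(325,175),h(.118))]
f=lambda P:np.concatenate([proj(d[n],W(P,p))-o for n,o,p in obs])
r=least_squares(f,[.6,0,1.57],loss="soft_l1");P=r.x
print(P,np.round(f(P).reshape(-1,2),1).tolist())
np.save("P.npy",P)
g=ray(d["top"],T(309,374),.104);print("grip top",g)
c,s=np.cos(P[2]),np.sin(P[2]);e=g[:2]-P[:2];print("in press",c*e[0]+s*e[1],-s*e[0]+c*e[1])
for r_ in(.118,.165,.226):print(W(P,h(r_)))
print("pot",ray(d["top"],T(586,308),.05))
E
```

```text
[0.58173242 0.03690192 1.52823777] [[-0.7, -0.3], [-0.4, -0.4], [-0.4, -0.1], [-0.6, 0.2], [-0.3, -0.4], [1.2, -0.0], [-0.9, -0.5], [-0.6, -0.8], [0.4, -0.3], [0.2, 0.4], [-3.0, 0.8]]
grip top [0.47296004 0.03945204 0.104     ]
in press -0.002079985780636139 0.10878238844149613
[ 0.61604995 -0.05038168  0.21311573]
[ 0.6142241  -0.093258    0.23228047]
[ 0.61185437 -0.14890599  0.25715386]
pot [ 0.50932794 -0.12143349  0.05      ]
```

step_arm(steps=[[0.085, [0, 0, 0], [0, 0, -0.0592]], [0.085, [0, 0, 0], [0, 0, -0.0592]], [0.085, [0, 0, 0], [0, 0, -0.0592]], [0.085, [0, 0, 0], [0, 0, -0.0592]], [0.085, [0, 0, 0], [0, 0, -0.0592]]])

```text
clock: 0.52
ee_pos: [0.1987, 0.5658, 0.2308]
eef_rot: [[-0.999, 0.039, -0.0], [0.039, 0.999, -0.001], [0.0, -0.001, -1.0]]
force: [-0.6, 0.3, 0.5]
finger_gap: 0.0851
grasp_force: 0.0
```

step_arm(steps=[[0.085, [-0.0148, -0.0256, 0], [0, 0, 0]], [0.085, [-0.0148, -0.0256, 0], [0, 0, 0]], [0.085, [-0.0148, -0.0256, 0], [0, 0, 0]], [0.085, [-0.0148, -0.0256, 0], [0, 0, 0]], [0.085, [-0.0148, -0.0256, 0], [0, 0, 0]]])

```text
clock: 0.93
ee_pos: [0.2676, 0.4336, 0.2308]
eef_rot: [[-0.999, 0.041, -0.0], [0.041, 0.999, -0.001], [0.0, -0.001, -1.0]]
force: [0.5, -0.1, -0.3]
finger_gap: 0.0847
grasp_force: 0.0
```

step_arm(steps=[[0.085, [-0.0148, -0.0256, 0], [0, 0, 0]], [0.085, [-0.0148, -0.0256, 0], [0, 0, 0]], [0.085, [-0.0148, -0.0256, 0], [0, 0, 0]], [0.085, [-0.0148, -0.0256, 0], [0, 0, 0]], [0.085, [-0.0148, -0.0256, 0], [0, 0, 0]]])

```text
clock: 1.35
ee_pos: [0.3362, 0.3026, 0.231]
eef_rot: [[-0.999, 0.041, -0.0], [0.041, 0.999, -0.0], [0.0, -0.0, -1.0]]
force: [0.2, 0.3, -0.0]
finger_gap: 0.0851
grasp_force: 0.0
```

step_arm(steps=[[0.085, [-0.0148, -0.0256, 0], [0, 0, 0]], [0.085, [-0.0148, -0.0256, 0], [0, 0, 0]], [0.085, [-0.0148, -0.0256, 0], [0, 0, 0]], [0.085, [-0.0148, -0.0256, 0], [0, 0, 0]], [0.085, [-0.0148, -0.0256, 0], [0, 0, 0]]])

```text
clock: 1.77
ee_pos: [0.4047, 0.1717, 0.2311]
eef_rot: [[-0.999, 0.042, -0.0], [0.042, 0.999, -0.0], [0.0, -0.0, -1.0]]
force: [0.7, -0.1, -0.5]
finger_gap: 0.0846
grasp_force: 0.0
```

step_arm(steps=[[0.085, [-0.0148, -0.0256, 0], [0, 0, 0]], [0.085, [-0.0148, -0.0256, 0], [0, 0, 0]], [0.085, [-0.0148, -0.0256, 0], [0, 0, 0]], [0.085, [-0.0148, -0.0256, 0], [0, 0, 0]], [0.085, [-0.0148, -0.0256, 0], [0, 0, 0]]])

```text
clock: 2.18
ee_pos: [0.4734, 0.0407, 0.231]
eef_rot: [[-0.999, 0.042, -0.001], [0.042, 0.999, 0.0], [0.001, -0.0, -1.0]]
force: [0.7, -0.2, 0.4]
finger_gap: 0.0853
grasp_force: 0.0
```

Run:
```python
from station import capture
from h import *
import cv2,pickle
c=capture("wrist");pickle.dump(c,open("w.pkl","wb"))
im=np.ascontiguousarray(c["pixels"][:,:,::-1])
P=np.load("P.npy");print([proj(c,W(P,[x,.109+y,.104])).round(1).tolist() for x in(-.011,.011) for y in(-.007,.007)])
cv2.imwrite("pics/w1.png",im)
```

```text
[[246.1, 188.4], [246.0, 173.3], [270.4, 188.4], [270.6, 173.3]]
```

View pics/w1.png

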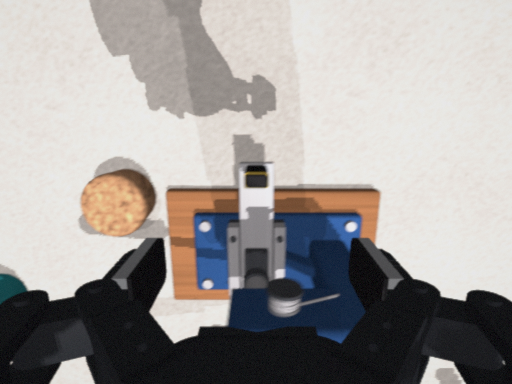

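The wrist view shows the black grip top at about (246–268, 173–187). That matches the predicted (246–270, 173–188), so I'll descend and grip.

step_arm(steps=[[0.085, [0, 0, 0.025], [0, 0, 0]], [0.085, [0, 0, 0.025], [0, 0, 0]], [0.085, [0, 0, 0.025], [0, 0, 0]], [0.085, [0, 0, 0.02], [0, 0, 0]], [0.085, [0, 0, 0.015], [0, 0, 0]]])

```text
clock: 2.65
ee_pos: [0.4717, 0.0421, 0.1191]
eef_rot: [[-0.999, 0.042, -0.003], [0.042, 0.999, -0.0], [0.003, -0.0, -1.0]]
force: [0.6, -0.4, -0.1]
finger_gap: 0.0851
grasp_force: 0.0
```

step_arm(steps=[[0.085, [0, 0, 0.014], [0, 0, 0]], [0.085, [0, 0, 0.013], [0, 0, 0]], [0.085, [0, 0, 0.013], [0, 0, 0]], [0.085, [0, 0, 0.011], [0, 0, 0]], [0.085, [0, 0, 0], [0, 0, 0]]])

```text
clock: 3.07
ee_pos: [0.4711, 0.0421, 0.0681]
eef_rot: [[-0.999, 0.042, -0.004], [0.042, 0.999, -0.0], [0.004, -0.001, -1.0]]
force: [0.5, 0.1, 0.2]
finger_gap: 0.0853
grasp_force: 0.0
```

step_arm(steps=[[0.01, [0, 0, 0], [0, 0, 0]], [0.01, [0, 0, 0], [0, 0, 0]], [0.01, [0, 0, 0], [0, 0, 0]], [0.01, [0, 0, 0], [0, 0, 0]], [0.01, [0, 0, 0], [0, 0, 0]]], newtons=40)

```text
clock: 3.48
ee_pos: [0.4737, 0.0422, 0.0709]
eef_rot: [[-0.999, 0.042, 0.001], [0.042, 0.999, 0.0], [-0.001, 0.0, -1.0]]
force: [0.5, 0.1, -0.7]
finger_gap: 0.0251
grasp_force: 0.0
```

step_arm(steps=[[0.01, [0, 0, 0], [0, 0, 0]], [0.01, [0, 0, 0], [0, 0, 0]], [0.01, [0, 0, 0], [0, 0, 0]], [0.01, [0, 0, 0], [0, 0, 0]], [0.01, [0, 0, 0], [0, 0, 0]]], newtons=40)

```text
clock: 3.9
ee_pos: [0.4737, 0.0411, 0.0711]
eef_rot: [[-0.999, 0.042, 0.001], [0.042, 0.999, -0.002], [-0.001, -0.002, -1.0]]
force: [-1.6, -4.9, 5.3]
finger_gap: 0.0215
grasp_force: 40.5
```

step_arm(steps=[[0.01, [0.004, 0, 0], [0, 0, 0]], [0.01, [0.005, 0, 0], [0, 0, 0]], [0.01, [0.005, 0, 0], [0, 0, 0]], [0.01, [0.005, 0, 0], [0, 0, 0]], [0.01, [0.005, 0, 0], [0, 0, 0]]])

```text
clock: 4.32
ee_pos: [0.4504, 0.0421, 0.0711]
eef_rot: [[-0.999, 0.042, 0.003], [0.042, 0.999, -0.002], [-0.003, -0.002, -1.0]]
force: [1.6, -6.9, 1.9]
finger_gap: 0.0213
grasp_force: 40.1
```

step_arm(steps=[[0.01, [0.002, 0, 0], [0, 0, 0]], [0.01, [0.002, 0, 0], [0, 0, 0]], [0.01, [0.001, 0, 0], [0, 0, 0]], [0.01, [0.001, 0, 0], [0, 0, 0]], [0.01, [0.001, 0, 0], [0, 0, 0]]])

```text
clock: 4.73
ee_pos: [0.4435, 0.0424, 0.0711]
eef_rot: [[-0.999, 0.042, 0.003], [0.042, 0.999, -0.002], [-0.003, -0.002, -1.0]]
force: [1.4, -6.0, 2.3]
finger_gap: 0.0214
grasp_force: 40.2
```

step_arm(steps=[[0.01, [0.001, 0, 0], [0, 0, 0]], [0.01, [0.001, 0, 0], [0, 0, 0]], [0.01, [0.001, 0, 0], [0, 0, 0]], [0.01, [0, 0, 0], [0, 0, 0]], [0.01, [0, 0, 0], [0, 0, 0]]])

```text
clock: 5.15
ee_pos: [0.4417, 0.0425, 0.0711]
eef_rot: [[-0.999, 0.042, 0.005], [0.042, 0.999, -0.003], [-0.005, -0.002, -1.0]]
force: [5.3, -5.6, -1.2]
finger_gap: 0.0213
grasp_force: 39.6
```

step_arm(steps=[[0.01, [0.001, 0, 0], [0, 0, 0]], [0.01, [0.001, 0, 0], [0, 0, 0]], [0.01, [0.001, 0, 0], [0, 0, 0]], [0.01, [0, 0, 0], [0, 0, 0]], [0.01, [0, 0, 0], [0, 0, 0]]])

```text
clock: 5.57
ee_pos: [0.4417, 0.0425, 0.0712]
eef_rot: [[-0.999, 0.043, 0.009], [0.043, 0.999, -0.003], [-0.01, -0.003, -1.0]]
force: [14.7, -7.2, -14.2]
finger_gap: 0.0213
grasp_force: 40.1
```

The slide hit its end stop firmly at x = 0.4417, against a predicted 0.4418. I'll relax the pull, release and lift.

step_arm(steps=[[0.01, [-0.002, 0, 0], [0, 0, 0]], [0.01, [-0.001, 0, 0], [0, 0, 0]], [0.05, [0, 0, 0], [0, 0, 0]], [0.06, [0, 0, 0], [0, 0, 0]], [0.06, [0, 0, 0], [0, 0, 0]]])

```text
clock: 5.98
ee_pos: [0.4389, 0.0438, 0.0703]
eef_rot: [[-0.999, 0.042, -0.0], [0.042, 0.999, 0.001], [0.0, 0.001, -1.0]]
force: [-0.0, 0.0, 0.1]
finger_gap: 0.0572
grasp_force: 0.0
```

step_arm(steps=[[0.06, [0, 0, 0], [0, 0, 0]], [0.06, [0, 0, 0], [0, 0, 0]], [0.06, [0, 0, -0.01], [0, 0, 0]], [0.06, [0, 0, -0.02], [0, 0, 0]], [0.06, [0, 0, -0.03], [0, 0, 0]]])

```text
clock: 6.4
ee_pos: [0.437, 0.0435, 0.1296]
eef_rot: [[-0.999, 0.042, -0.005], [0.042, 0.999, -0.0], [0.005, -0.001, -1.0]]
force: [0.9, 0.6, 1.0]
finger_gap: 0.0603
grasp_force: 0.0
```

step_arm(steps=[[0.06, [0, 0, -0.035], [0, 0, 0]], [0.03, [0, 0, -0.035], [0, 0, 0]], [0.0, [0, 0, -0.035], [0, 0, 0]], [0.0, [0, 0, -0.035], [0, 0, 0]], [0.0, [0, 0, -0.02], [0, 0, 0]]])

```text
clock: 6.82
ee_pos: [0.4401, 0.0438, 0.2951]
eef_rot: [[-0.999, 0.042, 0.005], [0.042, 0.999, 0.001], [-0.005, 0.001, -1.0]]
force: [0.3, 0.3, -0.0]
finger_gap: 0.0116
grasp_force: 0.0
```

Run:
```python
from station import capture,sense
from h import *
import cv2
c=capture("top");s=sense();print(s["ee_pos"],s["finger_gap"])
P=np.load("P.npy");print(proj(c,W(P,[0,.14,.104])),proj(c,W(P,[0,.1,.104])))
t=W(P,[-.136,-.038,.29])-s["ee_pos"];print("tool shift",s["eef_rot"].T@t)
a=c["pixels"][165:240,210:335,::-1]
a=cv2.resize(a,None,fx=6,fy=6,interpolation=cv2.INTER_CUBIC)
w=capture("wrist")["pixels"][:,:,::-1]
cv2.imwrite("pics/w2.png",np.vstack([cv2.resize(a,(512,307)),w[100:]]))
print(((s["ee_pos"])))
```

```text
[0.441522   0.04389102 0.2976429 ] 0.004231063846257247
[260.17908883 236.23797132] [260.54377728 224.274849  ]
tool shift [-0.17818428 -0.13718791  0.00904115]
[0.441522   0.04389102 0.2976429 ]
```

View pics/w2.png

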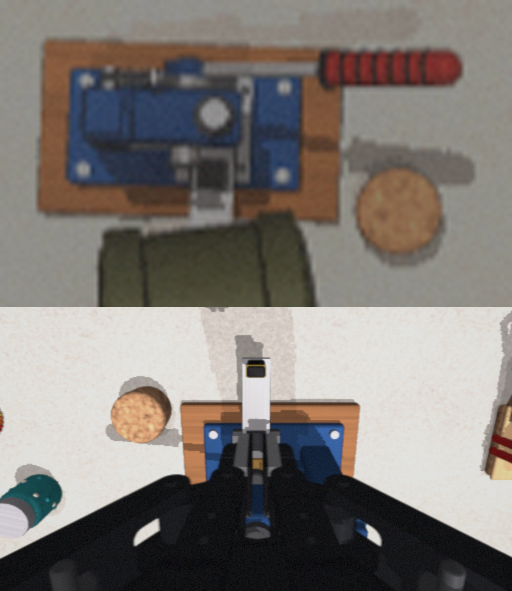

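The slide stays out: in the wrist part of the picture the grip is at (256, 370), well clear of the board edge, and the brass nest shows at (258, 463). The lever is still up. Next I'll move over the handle with the fingers closed.

step_arm(steps=[[0.0, [-0.0178, -0.0137, 0], [0, 0, 0]], [0.0, [-0.0178, -0.0137, 0], [0, 0, 0]], [0.0, [-0.0178, -0.0137, 0], [0, 0, 0]], [0.0, [-0.0178, -0.0137, 0], [0, 0, 0]], [0.0, [-0.0178, -0.0137, 0], [0, 0, 0]]], newtons=20)

```text
clock: 7.33
ee_pos: [0.5253, -0.0292, 0.2897]
eef_rot: [[-0.999, 0.042, -0.001], [0.042, 0.999, 0.0], [0.001, 0.0, -1.0]]
force: [0.5, -0.4, 0.4]
finger_gap: -0.0002
grasp_force: 0.0
```

step_arm(steps=[[0.0, [-0.0178, -0.0137, 0], [0, 0, 0]], [0.0, [-0.0178, -0.0137, 0], [0, 0, 0]], [0.0, [-0.0178, -0.0137, 0], [0, 0, 0]], [0.0, [-0.0178, -0.0137, 0], [0, 0, 0]], [0.0, [-0.0178, -0.0137, 0], [0, 0, 0]]])

```text
clock: 7.75
ee_pos: [0.6114, -0.1013, 0.2895]
eef_rot: [[-0.999, 0.042, -0.002], [0.042, 0.999, 0.0], [0.002, 0.0, -1.0]]
force: [0.4, -1.0, -0.3]
finger_gap: -0.0
grasp_force: 0.0
```

step_arm(steps=[[0.0, [0, 0, 0.01], [0, 0, 0]], [0.0, [0, 0, 0.01], [0, 0, 0]], [0.0, [0, 0, 0.005], [0, 0, 0]], [0.0, [0, 0, 0], [0, 0, 0]], [0.0, [0, 0, 0], [0, 0, 0]]])

```text
clock: 8.17
ee_pos: [0.6102, -0.1, 0.2648]
eef_rot: [[-0.999, 0.041, -0.002], [0.041, 0.999, 0.0], [0.002, 0.0, -1.0]]
force: [0.2, 0.3, 0.1]
finger_gap: -0.0
grasp_force: 0.0
```

step_arm(steps=[[0.0, [-0.003, 0, 0.002], [0, 0, 0]], [0.0, [0, 0, 0.002], [0, 0, 0]], [0.0, [0, 0, 0.002], [0, 0, 0]], [0.0, [0, 0, 0.002], [0, 0, 0]], [0.0, [0, 0, 0], [0, 0, 0]]])

```text
clock: 8.58
ee_pos: [0.6141, -0.1007, 0.257]
eef_rot: [[-0.999, 0.042, -0.0], [0.042, 0.999, 0.0], [0.0, 0.0, -1.0]]
force: [0.7, 0.7, -0.3]
finger_gap: 0.0003
grasp_force: 0.0
```

step_arm(steps=[[0.0, [0, 0, 0.001], [0, 0, 0]], [0.0, [0, 0, 0.001], [0, 0, 0]], [0.0, [0, 0, 0.001], [0, 0, 0]], [0.0, [0, 0, 0.001], [0, 0, 0]], [0.0, [0, 0, 0], [0, 0, 0]]])

```text
clock: 9.0
ee_pos: [0.6144, -0.101, 0.2534]
eef_rot: [[-0.999, 0.042, 0.0], [0.042, 0.999, -0.0], [-0.0, -0.0, -1.0]]
force: [-0.0, -0.4, 0.4]
finger_gap: 0.0002
grasp_force: 0.7
```

step_arm(steps=[[0.0, [0, 0, 0.001], [0, 0, 0]], [0.0, [0, 0, 0.001], [0, 0, 0]], [0.0, [0, 0, 0.001], [0, 0, 0]], [0.0, [0, 0, 0.001], [0, 0, 0]], [0.0, [0, 0, 0], [0, 0, 0]]])

```text
clock: 9.42
ee_pos: [0.6146, -0.1018, 0.251]
eef_rot: [[-0.999, 0.042, 0.002], [0.042, 0.999, -0.002], [-0.002, -0.002, -1.0]]
force: [-2.9, -1.6, 9.9]
finger_gap: -0.0002
grasp_force: 4.3
```

step_arm(steps=[[0.0, [0, 0, 0.001], [0, 0, 0]], [0.0, [0, 0, 0.001], [0, 0, 0]], [0.0, [0, 0, 0.001], [0, 0, 0]], [0.0, [0, 0, 0.001], [0, 0, 0]], [0.0, [0, 0, 0], [0, 0, 0]]])

```text
clock: 9.83
ee_pos: [0.615, -0.1024, 0.248]
eef_rot: [[-0.999, 0.043, 0.003], [0.043, 0.999, -0.004], [-0.003, -0.003, -1.0]]
force: [-3.7, -4.6, 14.3]
finger_gap: -0.0001
grasp_force: 5.9
```

step_arm(steps=[[0.0, [0, 0, 0.001], [0, 0, 0]], [0.0, [0, 0, 0.001], [0, 0, 0]], [0.0, [0, 0, 0.001], [0, 0, 0]], [0.0, [0, 0, 0.001], [0, 0, 0]], [0.0, [0, 0, 0], [0, 0, 0]]])

```text
clock: 10.25
ee_pos: [0.6157, -0.1025, 0.244]
eef_rot: [[-0.999, 0.043, 0.005], [0.043, 0.999, -0.004], [-0.005, -0.003, -1.0]]
force: [-1.1, -3.4, 11.8]
finger_gap: -0.0001
grasp_force: 5.0
```

step_arm(steps=[[0.0, [0, 0, 0.001], [0, 0, 0]], [0.0, [0, 0, 0.001], [0, 0, 0]], [0.0, [0, 0, 0.001], [0, 0, 0]], [0.0, [0, 0, 0.001], [0, 0, 0]], [0.0, [0, 0, 0], [0, 0, 0]]])

```text
clock: 10.67
ee_pos: [0.6159, -0.1019, 0.2393]
eef_rot: [[-0.999, 0.042, 0.004], [0.042, 0.999, -0.002], [-0.005, -0.002, -1.0]]
force: [1.1, -1.5, 8.1]
finger_gap: 0.0001
grasp_force: 3.2
```

step_arm(steps=[[0.0, [0, 0, 0.001], [0, 0, 0]], [0.0, [0, 0, 0.001], [0, 0, 0]], [0.0, [0, 0, 0.001], [0, 0, 0]], [0.0, [0, 0, 0.001], [0, 0, 0]], [0.0, [0, 0, 0], [0, 0, 0]]])

```text
clock: 11.08
ee_pos: [0.6158, -0.1018, 0.2351]
eef_rot: [[-0.999, 0.042, 0.004], [0.042, 0.999, -0.002], [-0.004, -0.002, -1.0]]
force: [0.9, -2.4, 7.6]
finger_gap: 0.0001
grasp_force: 3.0
```

step_arm(steps=[[0.0, [0, 0, 0.001], [0, 0, 0]], [0.0, [0, 0, 0.001], [0, 0, 0]], [0.0, [0, 0, 0.001], [0, 0, 0]], [0.0, [0, 0, 0.001], [0, 0, 0]], [0.0, [0, 0, 0], [0, 0, 0]]])

```text
clock: 11.5
ee_pos: [0.6157, -0.1018, 0.2309]
eef_rot: [[-0.999, 0.042, 0.004], [0.042, 0.999, -0.002], [-0.004, -0.002, -1.0]]
force: [0.5, -1.6, 7.5]
finger_gap: -0.0002
grasp_force: 3.0
```

step_arm(steps=[[0.0, [0, 0, 0.001], [0, 0, 0]], [0.0, [0, 0, 0.001], [0, 0, 0]], [0.0, [0, 0, 0.001], [0, 0, 0]], [0.0, [0, 0, 0.001], [0, 0, 0]], [0.0, [0, 0, 0], [0, 0, 0]]])

```text
clock: 11.92
ee_pos: [0.6158, -0.1024, 0.2273]
eef_rot: [[-0.999, 0.042, 0.004], [0.042, 0.999, -0.003], [-0.004, -0.003, -1.0]]
force: [0.2, -3.7, 9.5]
finger_gap: 0.0001
grasp_force: 4.0
```

step_arm(steps=[[0.0, [0, 0, 0.001], [0, 0, 0]], [0.0, [0, 0, 0.001], [0, 0, 0]], [0.0, [0, 0, 0.001], [0, 0, 0]], [0.0, [0, 0, 0.001], [0, 0, 0]], [0.0, [0, 0, 0], [0, 0, 0]]])

```text
clock: 12.33
ee_pos: [0.6159, -0.1033, 0.2244]
eef_rot: [[-0.999, 0.043, 0.005], [0.043, 0.999, -0.005], [-0.005, -0.005, -1.0]]
force: [-2.8, -5.3, 14.9]
finger_gap: 0.0001
grasp_force: 6.3
```

step_arm(steps=[[0.0, [0, 0, 0.001], [0, 0, 0]], [0.0, [0, 0, 0.001], [0, 0, 0]], [0.0, [0, 0, 0.001], [0, 0, 0]], [0.0, [0, 0, 0.001], [0, 0, 0]], [0.0, [0, 0, 0], [0, 0, 0]]])

```text
clock: 12.75
ee_pos: [0.6166, -0.1024, 0.2202]
eef_rot: [[-0.999, 0.042, 0.006], [0.042, 0.999, -0.003], [-0.006, -0.003, -1.0]]
force: [1.0, -3.7, 9.8]
finger_gap: 0.0002
grasp_force: 4.4
```

step_arm(steps=[[0.0, [0, 0, 0.001], [0, 0, 0]], [0.0, [0, 0, 0.001], [0, 0, 0]], [0.0, [0, 0, 0.001], [0, 0, 0]], [0.0, [0, 0, 0.001], [0, 0, 0]], [0.0, [0, 0, 0], [0, 0, 0]]])

```text
clock: 13.17
ee_pos: [0.6165, -0.1029, 0.2159]
eef_rot: [[-0.999, 0.043, 0.006], [0.043, 0.999, -0.004], [-0.006, -0.004, -1.0]]
force: [1.8, -4.7, 10.9]
finger_gap: 0.0001
grasp_force: 4.4
```

Click 1 is passed: the force rose at z ≈ 0.227, with the notch-leaving peak at 0.2244. Next, click 2 is expected near z 0.206.

step_arm(steps=[[0.0, [0.001, 0, 0.001], [0, 0, 0]], [0.0, [0.001, 0, 0.001], [0, 0, 0]], [0.0, [0, 0, 0.001], [0, 0, 0]], [0.0, [0, 0, 0.001], [0, 0, 0]], [0.0, [0, 0, 0], [0, 0, 0]]])

```text
clock: 13.58
ee_pos: [0.6146, -0.102, 0.2115]
eef_rot: [[-0.999, 0.042, 0.006], [0.042, 0.999, -0.002], [-0.006, -0.002, -1.0]]
force: [1.3, -2.8, 7.8]
finger_gap: 0.0001
grasp_force: 3.3
```

step_arm(steps=[[0.0, [0, 0, 0.001], [0, 0, 0]], [0.0, [0, 0, 0.001], [0, 0, 0]], [0.0, [0, 0, 0.001], [0, 0, 0]], [0.0, [0, 0, 0.001], [0, 0, 0]], [0.0, [0, 0, 0], [0, 0, 0]]])

```text
clock: 14.0
ee_pos: [0.6143, -0.1022, 0.2072]
eef_rot: [[-0.999, 0.042, 0.005], [0.042, 0.999, -0.003], [-0.005, -0.003, -1.0]]
force: [1.4, -3.1, 7.1]
finger_gap: -0.0001
grasp_force: 3.1
```

step_arm(steps=[[0.0, [0, 0, 0.001], [0, 0, 0]], [0.0, [0, 0, 0.001], [0, 0, 0]], [0.0, [0, 0, 0.001], [0, 0, 0]], [0.0, [0, 0, 0.001], [0, 0, 0]], [0.0, [0, 0, 0], [0, 0, 0]]])

```text
clock: 14.42
ee_pos: [0.6144, -0.1029, 0.2037]
eef_rot: [[-0.999, 0.043, 0.005], [0.043, 0.999, -0.005], [-0.005, -0.004, -1.0]]
force: [0.3, -5.2, 10.0]
finger_gap: -0.0001
grasp_force: 4.8
```

step_arm(steps=[[0.0, [0, 0, 0.001], [0, 0, 0]], [0.0, [0, 0, 0.001], [0, 0, 0]], [0.0, [0, 0, 0.001], [0, 0, 0]], [0.0, [0, 0, 0.001], [0, 0, 0]], [0.0, [0, 0, 0], [0, 0, 0]]])

```text
clock: 14.83
ee_pos: [0.6145, -0.1036, 0.2004]
eef_rot: [[-0.999, 0.043, 0.006], [0.043, 0.999, -0.006], [-0.006, -0.006, -1.0]]
force: [-0.3, -6.8, 12.0]
finger_gap: -0.0003
grasp_force: 6.2
```

step_arm(steps=[[0.0, [0, 0, 0.001], [0, 0, 0]], [0.0, [0, 0, 0.001], [0, 0, 0]], [0.0, [0, 0, 0.001], [0, 0, 0]], [0.0, [0, 0, 0.001], [0, 0, 0]], [0.0, [0, 0, 0], [0, 0, 0]]])

```text
clock: 15.25
ee_pos: [0.6144, -0.1029, 0.1957]
eef_rot: [[-0.999, 0.043, 0.005], [0.043, 0.999, -0.004], [-0.005, -0.004, -1.0]]
force: [1.7, -4.9, 8.9]
finger_gap: -0.0003
grasp_force: 4.2
```

Click 2 came at z ≈ 0.204. Click 3 is expected near 0.184.

step_arm(steps=[[0.0, [0, 0, 0.001], [0, 0, 0]], [0.0, [0, 0, 0.001], [0, 0, 0]], [0.0, [0, 0, 0.001], [0, 0, 0]], [0.0, [0, 0, 0.001], [0, 0, 0]], [0.0, [0, 0, 0], [0, 0, 0]]])

```text
clock: 15.67
ee_pos: [0.6142, -0.1026, 0.1914]
eef_rot: [[-0.999, 0.043, 0.005], [0.043, 0.999, -0.004], [-0.005, -0.003, -1.0]]
force: [0.9, -5.0, 7.3]
finger_gap: -0.0
grasp_force: 3.7
```

step_arm(steps=[[0.0, [0, 0, 0.001], [0, 0, 0]], [0.0, [0, 0, 0.001], [0, 0, 0]], [0.0, [0, 0, 0.001], [0, 0, 0]], [0.0, [0, 0, 0.001], [0, 0, 0]], [0.0, [0, 0, 0], [0, 0, 0]]])

```text
clock: 16.08
ee_pos: [0.614, -0.1026, 0.1872]
eef_rot: [[-0.999, 0.043, 0.004], [0.043, 0.999, -0.003], [-0.004, -0.003, -1.0]]
force: [1.2, -4.1, 7.5]
finger_gap: 0.0001
grasp_force: 3.5
```

step_arm(steps=[[0.0, [0, 0, 0.001], [0, 0, 0]], [0.0, [0, 0, 0.001], [0, 0, 0]], [0.0, [0, 0, 0.001], [0, 0, 0]], [0.0, [0, 0, 0.001], [0, 0, 0]], [0.0, [0, 0, 0], [0, 0, 0]]])

```text
clock: 16.5
ee_pos: [0.614, -0.103, 0.1833]
eef_rot: [[-0.999, 0.043, 0.004], [0.043, 0.999, -0.004], [-0.004, -0.004, -1.0]]
force: [1.0, -6.0, 9.1]
finger_gap: 0.0
grasp_force: 4.4
```

step_arm(steps=[[0.0, [0, 0, 0.001], [0, 0, 0]], [0.0, [0, 0, 0.001], [0, 0, 0]], [0.0, [0, 0, 0.001], [0, 0, 0]], [0.0, [0, 0, 0.001], [0, 0, 0]], [0.0, [0, 0, 0], [0, 0, 0]]])

```text
clock: 16.92
ee_pos: [0.6141, -0.1032, 0.1803]
eef_rot: [[-0.999, 0.043, 0.005], [0.043, 0.999, -0.005], [-0.005, -0.005, -1.0]]
force: [-2.3, -5.4, 14.4]
finger_gap: -0.0001
grasp_force: 7.5
```

step_arm(steps=[[0.0, [0, 0, 0.001], [0, 0, 0]], [0.0, [0, 0, 0.001], [0, 0, 0]], [0.0, [0, 0, 0.001], [0, 0, 0]], [0.0, [0, 0, 0.001], [0, 0, 0]], [0.0, [0, 0, 0], [0, 0, 0]]])

```text
clock: 17.33
ee_pos: [0.6141, -0.1034, 0.1758]
eef_rot: [[-0.999, 0.043, 0.005], [0.043, 0.999, -0.005], [-0.005, -0.005, -1.0]]
force: [0.0, -6.7, 9.8]
finger_gap: -0.0
grasp_force: 5.2
```

Click 3 came at z ≈ 0.183. The fourth notch should rise near z 0.163, so I'll slow down.

step_arm(steps=[[0.0, [0, 0, 0.001], [0, 0, 0]], [0.0, [0, 0, 0.001], [0, 0, 0]], [0.0, [0, 0, 0.001], [0, 0, 0]], [0.0, [0, 0, 0.001], [0, 0, 0]], [0.0, [0, 0, 0], [0, 0, 0]]])

```text
clock: 17.75
ee_pos: [0.614, -0.1036, 0.1714]
eef_rot: [[-0.999, 0.043, 0.004], [0.043, 0.999, -0.006], [-0.004, -0.005, -1.0]]
force: [-0.1, -7.5, 7.9]
finger_gap: 0.0
grasp_force: 4.2
```

step_arm(steps=[[0.0, [0, 0, 0.001], [0, 0, 0]], [0.0, [0, 0, 0.001], [0, 0, 0]], [0.0, [0, 0, 0.001], [0, 0, 0]], [0.0, [0, 0, 0.001], [0, 0, 0]], [0.0, [0, 0, 0], [0, 0, 0]]])

```text
clock: 18.17
ee_pos: [0.614, -0.1036, 0.1673]
eef_rot: [[-0.999, 0.043, 0.004], [0.043, 0.999, -0.006], [-0.004, -0.005, -1.0]]
force: [-0.5, -7.2, 8.5]
finger_gap: 0.0002
grasp_force: 4.6
```

step_arm(steps=[[0.0, [0, 0, 0.001], [0, 0, 0]], [0.0, [0, 0, 0.001], [0, 0, 0]], [0.0, [0, 0, 0], [0, 0, 0]], [0.0, [0, 0, 0], [0, 0, 0]], [0.0, [0, 0, 0], [0, 0, 0]]])

```text
clock: 18.58
ee_pos: [0.614, -0.1036, 0.1652]
eef_rot: [[-0.999, 0.043, 0.004], [0.043, 0.999, -0.006], [-0.004, -0.005, -1.0]]
force: [0.7, -7.1, 6.9]
finger_gap: -0.0001
grasp_force: 4.0
```

step_arm(steps=[[0.0, [0, 0, 0.001], [0, 0, 0]], [0.0, [0, 0, 0], [0, 0, 0]], [0.0, [0, 0, 0], [0, 0, 0]], [0.0, [0, 0, 0], [0, 0, 0]], [0.0, [0, 0, 0], [0, 0, 0]]])

```text
clock: 19.0
ee_pos: [0.614, -0.1037, 0.1643]
eef_rot: [[-0.999, 0.043, 0.004], [0.043, 0.999, -0.006], [-0.004, -0.005, -1.0]]
force: [0.4, -7.9, 8.2]
finger_gap: 0.0005
grasp_force: 4.3
```

step_arm(steps=[[0.0, [0, 0, 0.001], [0, 0, 0]], [0.0, [0, 0, 0], [0, 0, 0]], [0.0, [0, 0, 0], [0, 0, 0]], [0.0, [0, 0, 0], [0, 0, 0]], [0.0, [0, 0, 0], [0, 0, 0]]])

```text
clock: 19.42
ee_pos: [0.614, -0.1036, 0.1635]
eef_rot: [[-0.999, 0.043, 0.004], [0.043, 0.999, -0.006], [-0.004, -0.005, -1.0]]
force: [-1.0, -7.0, 9.4]
finger_gap: -0.0003
grasp_force: 4.8
```

step_arm(steps=[[0.0, [0, 0, 0.001], [0, 0, 0]], [0.0, [0, 0, 0], [0, 0, 0]], [0.0, [0, 0, 0], [0, 0, 0]], [0.0, [0, 0, 0], [0, 0, 0]], [0.0, [0, 0, 0], [0, 0, 0]]])

```text
clock: 19.83
ee_pos: [0.614, -0.1036, 0.1625]
eef_rot: [[-0.999, 0.043, 0.004], [0.043, 0.999, -0.006], [-0.004, -0.005, -1.0]]
force: [-0.1, -7.6, 8.4]
finger_gap: 0.0001
grasp_force: 5.0
```

Run:
```python
from station import capture,sense
from h import *
import cv2
P=np.load("P.npy");c=capture("scene");s=sense();print(s["ee_pos"],s["force"])
for q in(.39,.455,.52,.585,.65):
    t=.42-q;h=lambda r:W(P,[.022-r*np.cos(t),-.038,.165+r*np.sin(t)])
    print(q,[((proj(c,h(r))-[185,155]+.5)*6-.5).round().tolist() for r in(.118,.226)])
b=c["pixels"][155:245,185:305,::-1]
cv2.imwrite("pics/s3.png",cv2.resize(b,None,fx=6,fy=6,interpolation=cv2.INTER_CUBIC))
```

```text
[ 0.61401148 -0.10359863  0.16251621] [-0.45373147 -7.51434618  9.70252061]
0.39 [[291.0, 255.0], [99.0, 313.0]]
0.455 [[291.0, 266.0], [100.0, 335.0]]
0.52 [[292.0, 277.0], [104.0, 357.0]]
0.585 [[294.0, 288.0], [109.0, 378.0]]
0.65 [[297.0, 299.0], [116.0, 397.0]]
```

View pics/s3.png

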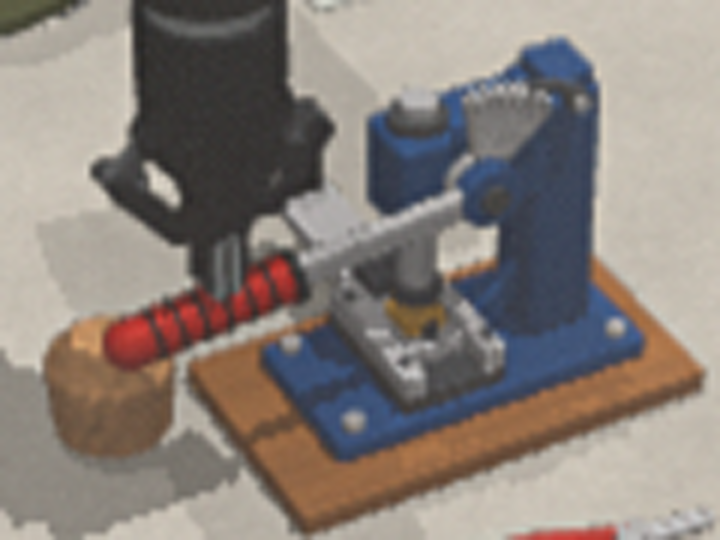

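In the picture the handle tip is at about (106, 350) and its inner end at (300, 278). The model gives (104, 357) and (292, 277) for 0.52 rad, so this is the fourth notch. One more mm will confirm the firm rise.

step_arm(steps=[[0.0, [0, 0, 0.001], [0, 0, 0]], [0.0, [0, 0, 0], [0, 0, 0]], [0.0, [0, 0, 0], [0, 0, 0]], [0.0, [0, 0, 0], [0, 0, 0]], [0.0, [0, 0, 0], [0, 0, 0]]])

```text
clock: 20.3
ee_pos: [0.614, -0.1036, 0.1617]
eef_rot: [[-0.999, 0.043, 0.004], [0.043, 0.999, -0.006], [-0.004, -0.005, -1.0]]
force: [-0.9, -6.8, 9.9]
finger_gap: -0.0004
grasp_force: 5.5
```

step_arm(steps=[[0.0, [0, 0, 0.0005], [0, 0, 0]], [0.0, [0, 0, 0], [0, 0, 0]], [0.0, [0, 0, 0], [0, 0, 0]], [0.0, [0, 0, 0], [0, 0, 0]], [0.0, [0, 0, 0], [0, 0, 0]]])

```text
clock: 20.72
ee_pos: [0.6141, -0.1036, 0.1613]
eef_rot: [[-0.999, 0.043, 0.004], [0.043, 0.999, -0.006], [-0.005, -0.005, -1.0]]
force: [-0.2, -6.2, 11.1]
finger_gap: -0.0001
grasp_force: 6.0
```

The force has risen from 7 N to 11 N and is steady, so the lever sits in the fourth notch. I'll hand it in.

```bash
python3 -c "
from station import ctrl
print(ctrl.finish_job())"
```

```text
the job is handed in; nothing more can be done
None
```

I pulled the die slide out to its end stop, pushed the lever down four clicks, and handed the job in with the fingers still holding the handle at about 11 N; the hand-in gave no verdict.

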